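Clip a toolholder into the machining centre's tool magazine

TASK

Take the toolholder with the short, hollow shank (the same kind as those already in the tool magazine) out of the plywood stand and clip it, shank up, into the one empty fork of the magazine: slide the groove of its flange into the fork from the front and push until the two sprung balls have snapped shut behind it and it hangs fully home and upright. Then let go of it, and leave the other toolholders and everything else on the bench where they are.

Things in the scene. Friction and masses are not known exactly. Their poses are not given: they have to be found in the camera images.
- tool_groove (a point): Middle, on the axis, of the V groove round the flange of the steel toolholder to be loaded (158 mm long, 0.8 kg, standing shank up, z up, round). Flange 63 mm diameter, from 11 mm below to 11 mm above this point; groove 53 mm diameter and 7 mm wide at its root, 12 mm wide at the rim. At the start it hangs by its flange in one of the stand's two holes (which one varies).
- tool_shank (a point): Place to grip that toolholder from above: on the axis, 33 mm above tool_groove. The shank is short, hollow and nearly straight: 38 mm diameter at its foot, 35 mm at its top, from 11 to 43 mm above tool_groove; about 36 mm here. Fingertips must stay above the flange's top face, 22 mm below this point.
- tool_tip (a point): End of that toolholder's router bit, 115 mm below tool_groove on the axis. The bit is 19 mm over its blades; above it are the 50 mm clamping nut, 62 to 31 mm below tool_groove, and a 45 mm neck.
- pocket (a point): Centre of the pocket of the empty fork: a level U of black plastic 165 mm above the bench. x (level): push direction, from the mouth towards the magazine's rail, which starts 52 mm behind; z up; y left. Its rounded lip (inner radius 27.7 mm; 8 mm thick, 6 mm at the mouth) enters the groove. Home, tool_groove is here, 2 mm lower once let go and hanging. Forks stand 125 mm apart; which is empty varies.
- mouth (a point): Tip of the empty fork's mouth, 40 mm in front of the pocket centre (against the push direction). The mouth is flared to about 75 mm wide here; the fork is 90 mm wide, 116 mm over the brass plungers. The forks on both sides hold tools.
- fork_ball_left (a joint): Sprung, ball-nosed steel plunger (7 mm) in the left (+y) prong of the empty fork, 17 mm in front of the pocket centre; value = metres pressed sideways into the prong. 0 is fully out; about 5.5 mm as the groove's root passes; below 1 mm once the holder has snapped home. Spring: 7 N to start, 12 N at 5 mm. Pushing past both takes about 12 to 20 N.
- fork_ball_right (a joint): Sprung, ball-nosed steel plunger (7 mm) in the right (-y) prong of the empty fork, 17 mm in front of the pocket centre; value = metres pressed sideways into the prong. 0 is fully out; about 5.5 mm as the groove's root passes; below 1 mm once the holder has snapped home. Spring: 7 N to start, 12 N at 5 mm. Pushing past both takes about 12 to 20 N.
- stand: Fixed plywood stand, 85 mm (x) by 200 mm (y) by 128 mm high, origin under its centre. Its top board has two 54 mm holes, 47.5 mm either side of the centre along y, open below. It holds the toolholder to be loaded and the steep-cone one; it stands on the left or on the right of the bench.
- steep_tool_groove (a point): Groove middle of the other toolholder in the stand, to be left alone: the same 63 mm flange, but a long steep solid cone (44 mm at its foot) with a pull stud, reaching 107 mm above this point.
- neighbour_b: Toolholder already clipped in another fork of the magazine, with a 68 mm cutter head; same flange and shank as the one to be loaded, origin at its groove's middle. Leave alone.
- neighbour_c: Toolholder already clipped in another fork of the magazine, with a small chamfer cutter; same flange and shank as the one to be loaded, origin at its groove's middle. Leave alone.
- carton: Open cardboard box of wood offcuts, 130 by 190 by 100 mm, origin under its centre; stands on the side of the bench opposite the stand. Leave alone.
- hammer: Hammer, black handle, lying on the bench in front of the robot, 260 mm long, 26 mm high, origin under its middle. Leave alone.
- spanner: Flat spanner, 190 mm long, lying on the bench below the forks. Leave alone.
- collet: Steel collet, 26 mm diameter, 34 mm high, standing on the bench in front of the magazine. Leave alone.
- bottle: White drinking bottle, 70 mm diameter, 250 mm high, far left. Leave alone.
- tumbler: Dark steel tumbler, 84 mm diameter, 152 mm high, far left. Leave alone.
- offcuts: Pile of three short boards, 300 by 90 by 66 mm, far right. Leave alone.
Mind the look-alikes: they are no part of the job. Leave any orange look-alike of the part that bears tool_groove alone.

How it is judged:
By the outcome, as a careful person would: the job done as asked, in the order asked, and still so for the second after the job is handed in, with the robot touching nothing.
It also fails if it takes over 48 s, if anything falls off the work surface, if the arm or the gripper's body presses on something with over 40 N, if the wrist force passes 120 N, or if a joint passes its speed limit or range.

ROBOT

A 6-joint arm with a two-finger parallel gripper is mounted at the origin on the work surface. World frame = base frame: x ahead of the robot, y to its left, z up, the work surface at z = 0. Lengths are in mm, angles in rad, forces in N, time in s.
With the tool pointing down it reaches from about 350 to 875 mm from the base axis. Payload 4.2 kg.
Tool frame: the origin (TCP) lies midway between the tips of the shut fingers; the grasp point (between the pads) lies 19 mm behind it (arm.grasp_offset is the distance from the TCP to the grasp point, in mm); z points along the fingers, y is the direction in which the jaws open and shut (so a half turn about z gives the same grasp; the last joint's range is limited). The gripper opens to 85 mm and grips with 20 to 120 N. Pads are 22 mm wide; open, the fingers measure 114 mm over their backs; the gripper's body (76 mm by 85 mm) begins 54 mm behind the grasp point. The pads swing forward as they close: fully open they stand 13 mm farther back than shut.
Start: joints at [-0.97, 0.385, 0.008, 0, -1.194, -0.259], TCP at [209.504, -588.818, 231.312] pointing down, gripper open.
Joint ranges: [-3.14, 3.14], [-1.21, 2.06], [-1.07, 1.41], [-3.16, 2.05], [-2.99, -0.16], [-3.1, 3.1]. Speed limits (rad/s): [2.79, 2.79, 3.14, 3.14, 3.14, 3.14].

INTERFACE

Orientations are given as a unit quaternion [x, y, z, w].
In Python, from bench import arm gives the robot as it stands.
- The arm moves only by the tool move_arm, never from a script. Its argument "moves" is a list of rows, each an object with "gripper": the gripper's target within -1 to 1 (fully open at 1, half-way at 0, shut at -1); "xyz": the shift along the tool's x, y, z in cm, a list of three; "angular": the turn, a rotation vector about the tool's x, y, z in rad, a list of three. In form: [{"gripper": gripper, "xyz": [dx, dy, dz], "angular": [wx, wy, wz]}, ...]. A call has 1 to 10 rows; each row is the pose to reach, as a shift and turn from the pose commanded when the call began, along the tool's axes at that moment; what a row does not reach only later rows make up. A row lasts 1/8 s, in which the tool goes at most 62.5 mm and 10.7 degrees, less where a joint would pass 70% of its speed; a pose out of reach is approached as far as the arm can. A call with a gripper value outside its range is refused whole. The fingers move at their own pace and stop on an object; the grip force is fixed at half the most. Time passes only in rows, so rows that repeat a pose let the fingers close. It gives the time, the measured TCP pose, the force and the opening at its end, in the units of the state.
- arm.read_state(): the state, without advancing time (a new reading comes with each control period).
- arm.get_image(name): name is "scene" or "top" or "wrist"; returns (picture, depth): 400x640x3 uint8, blue, green, red; 400x640 float32, mm along the optical axis (not along the pixel's ray), 0 where there is no reading.
- arm.get_calibration(name): a dict with "camera_matrix" (3x3 intrinsics, pixels), "k1" (the pictures are not rectified: a ray, as slopes to the right and down, at radius r is drawn at 1 + k1 r^2 times it, then the intrinsics apply), "R" (3x3) and "t" (3): a world point X has camera coordinates R X + t. Camera axes: x right, y down, z forward; pixel columns grow to the right and rows downward; lengths in mm; the calibration is good to about 2 mm. A picture is of the moment at which its call begins: read the wrist's pose just before it. get_calibration takes no time and is no camera call; for the wrist camera it gives the pose at the moment of the call.
- arm.job_done(): hands the job in, once; it reports no verdict.
The state is a dict: "clock": time; "joints": joint angles; "joint_vel": joint speeds; "joint_efforts": joint torques, N m; "position": TCP position; "ee_rot": TCP orientation; "contact_force": force on the tool from outside, world axes, zero at the start; "wrist_torque": the same for the moment, N m; "gripper_width": finger opening in mm.
Only numpy, scipy, OpenCV 4.12 (cv2) and the standard library are available. Lean on these libraries where they do the work, as an engineer would, in place of code of your own. Each camera call takes 0.05 s, during which the arm holds its last target. There are 200 camera calls.

## Working session

There is one attempt and no reset: what is moved stays moved. The work goes in short steps, Python scripts to look and compute and a tool call to move; the robot and the scene stay as the last step left them, time stands still between calls to the robot, and variables do not carry over. Pictures are saved under pics/ and viewed, about 8 in all and at most 12, crops included, and the job is handed in when it is done.

Besides the shell and the picture viewer there is one more tool, called after ">>>" in YAML: its name, and indented under it one key for each argument. move_arm: Moves the arm, as the interface text tells. Its arguments: {"type":"object","properties":{"moves":{"type":"array","items":{"type":"object","properties":{"gripper":{"type":"number"},"xyz":{"type":"array","items":{"type":"number"}},"angular":{"type":"array","items":{"type":"number"}}}}}},"required":["moves"]}

```bash
mkdir -p pics; cat > h.py <<'E'
import numpy as np, cv2
from bench import arm
from scipy.spatial.transform import Rotation as R
def grab(n):
    c=arm.get_calibration(n); im,d=arm.get_image(n)
    np.savez(f'{n}.npz',im=im,d=d,K=c['camera_matrix'],k1=c['k1'],R=c['R'],t=c['t']); return im,d
def load(n): return np.load(f'{n}.npz')
def rays(s,uv):
    uv=np.float64(uv).reshape(-1,2);K=s['K'];p=np.c_[(uv[:,0]-K[0,2])/K[0,0],(uv[:,1]-K[1,2])/K[1,1]]
    q=p.copy()
    for _ in range(20): q=p/(1+s['k1']*(q**2).sum(1,keepdims=True))
    return np.c_[q,np.ones(len(q))]
def world(s,uv,z=None):
    r=rays(s,uv);uv=np.int32(np.round(uv)).reshape(-1,2)
    C=-s['R'].T@s['t']; w=r@s['R']
    if z is None: return C+w*s['d'][uv[:,1],uv[:,0]][:,None]
    return C+w*((z-C[2])/w[:,2])[:,None]
def cloud(s):
    v,u=np.nonzero(s['d']>0); return world(s,np.c_[u,v]),u,v
def tomove(target):  # world target TCP -> tool-frame cm
    st=arm.read_state(); q=R.from_quat(st['ee_rot']); return q.inv().apply(np.array(target)-st['position'])/10
E
python3 - <<'E'
from h import *
print(arm.read_state(), arm.grasp_offset)
for n in('scene','top'):
    im,d=grab(n); cv2.imwrite(f'pics/{n}0.png',im); s=load(n); print(n,-s['R'].T@s['t'],s['k1'])
E
```

```text
{'clock': 0.0, 'joints': array([-9.70377554e-01,  3.85557580e-01,  6.58553114e-03, -4.95896378e-04,
       -1.19399845e+00, -2.58589899e-01]), 'joint_vel': array([ 0.00051343,  0.00025692, -0.00100709,  0.00024092, -0.00010172,
       -0.00010365]), 'joint_efforts': array([ 4.16105422e-05, -3.92288733e+01,  1.88393515e+01,  4.18598369e+00,
       -4.72035041e-03, -4.27423089e-06]), 'position': array([ 209.31186196, -588.27037713,  230.20566234]), 'ee_rot': array([-1.69993279e-01,  9.85444595e-01,  1.08431470e-03, -2.43161663e-04]), 'contact_force': array([-0.25399093, -0.39335507, -0.67780064]), 'wrist_torque': array([-0.00333429, -0.02762001,  0.02356542]), 'gripper_width': 85.16268611592359} 18.700000000000003
scene [ 861.96375993  368.18634324 1059.03313861] -0.043216424883528524
top [ 243.27417838   -2.64178403 1553.4568188 ] -0.015696111953171634
```

View pics/scene0.png

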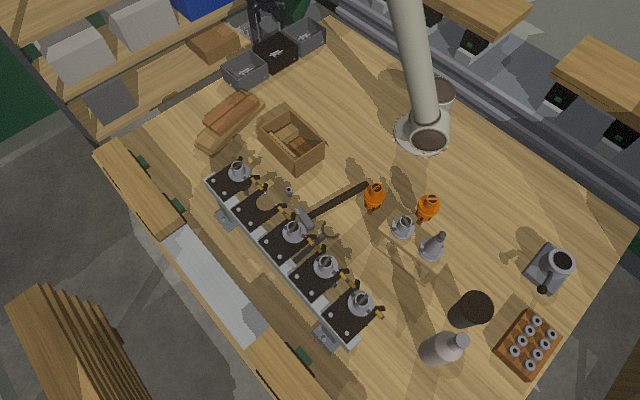

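View pics/top0.png

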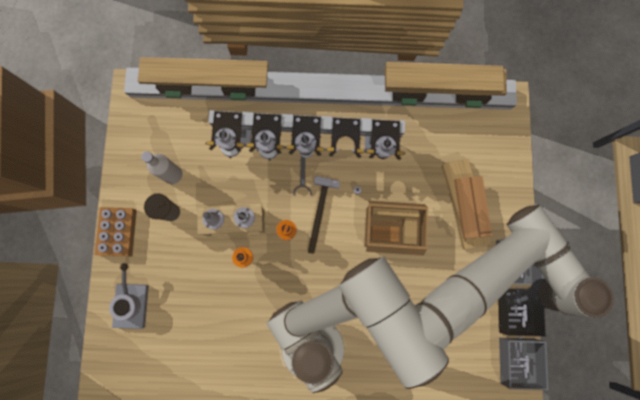

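The top view shows forks at columns 227, 266, 306, 345 and 386, with the one at (345,135) empty. Two steel holders stand in the stand at (243,215) and (212,217). Two orange look-alikes are at (286,229) and (242,257). I'll enlarge these to confirm which holder is the hollow one.

```bash
python3 - <<'E'
from h import *
s=load('scene');im=s['im']
a=cv2.resize(im[170:270,350:460],None,fx=3.6,fy=3.6,interpolation=cv2.INTER_CUBIC)
b=cv2.resize(im[160:260,200:310],None,fx=3.6,fy=3.6,interpolation=cv2.INTER_CUBIC)
cv2.imwrite('pics/c1.png',np.hstack([a,b]))
for n in('scene','top'):
    s=load(n);P,u,v=cloud(s)
    m=(P[:,2]>60)&(P[:,2]<300)&(P[:,0]>250)&(P[:,0]<600)&(P[:,1]>60)&(P[:,1]<450)
    # height map print: local maxima clusters
    H=np.zeros((70,80),np.float32); Q=P[m]
    np.maximum.at(H,(np.int32((Q[:,0]-250)/5),np.int32((Q[:,1]-60)/5)),Q[:,2])
    for lo,hi in((128,150),(150,190),(190,300)):
        k,l,st,c=cv2.connectedComponentsWithStats(np.uint8((H>lo)&(H<hi)))
        for i in range(1,k):
            if st[i,4]>8: print(n,lo,hi,'x',c[i][1]*5+252,'y',c[i][0]*5+62,'n',st[i,4],'zmax',H[l==i].max())
E
```

```text
scene 128 150 x 310.8888888888889 y 228.66666666666669 n 9 zmax 147.90863
scene 128 150 x 408.70940170940173 y 277.0997150997151 n 351 zmax 149.94504
scene 150 190 x 285.2352941176471 y 229.35294117647058 n 51 zmax 162.94276
scene 150 190 x 377.0 y 95.125 n 48 zmax 162.42905
scene 150 190 x 413.1904761904762 y 227.0 n 105 zmax 187.73415
scene 150 190 x 412.78431372549016 y 319.54901960784315 n 51 zmax 185.29575
scene 190 300 x 404.65625 y 322.3125 n 32 zmax 248.94095
top 128 150 x 268.2 y 224.8 n 25 zmax 148.06635
top 128 150 x 306.0 y 215.66666666666669 n 15 zmax 133.50444
top 128 150 x 354.22222222222223 y 75.33333333333333 n 9 zmax 134.23457
top 128 150 x 374.4 y 107.4 n 25 zmax 139.33662
top 128 150 x 402.4 y 266.18666666666667 n 375 zmax 149.96503
top 128 150 x 383.8181818181818 y 70.63636363636364 n 11 zmax 136.5183
top 150 190 x 284.6595744680851 y 224.9787234042553 n 47 zmax 165.26012
top 150 190 x 374.1276595744681 y 91.14893617021276 n 47 zmax 167.14786
top 150 190 x 391.6078431372549 y 312.4901960784314 n 51 zmax 189.73459
top 150 190 x 406.0 y 222.1904761904762 n 105 zmax 188.90906
top 190 300 x 397.0 y 314.3529411764706 n 34 zmax 250.60722
```

View pics/c1.png

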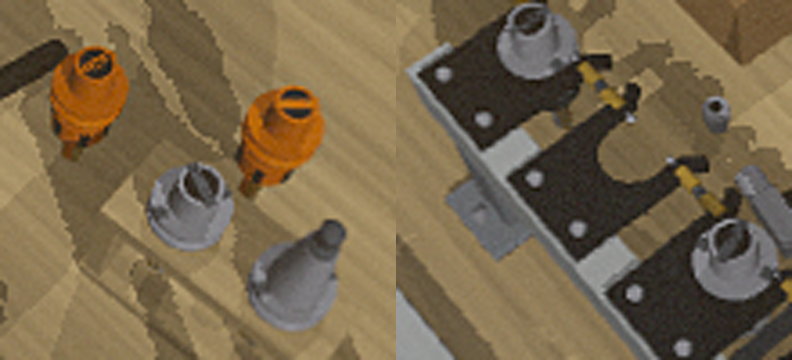

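The hollow-shank holder is at scene (403,227), top (243,215). It matches the clipped ones, whereas (432,247) is the solid steep cone with a stud, and both orange ones are look-alikes. The empty fork is at scene (257,208). Next I'll get coarse measurements of the fork and the wrist camera's offset.

```bash
python3 - <<'E'
from h import *
st=arm.read_state();q=R.from_quat(st['ee_rot']);c=arm.get_calibration('wrist')
print('cam in tool',q.inv().apply(-c['R'].T@c['t']-st['position']),'axis',q.inv().apply(c['R'][2]),'camx',q.inv().apply(c['R'][0]),c['camera_matrix'])
s=load('top')
print(world(s,[(345,135),(227,135),(386,143),(306,143),(266,140)],165))
print(world(s,[(200,72),(440,78),(300,88),(345,120),(334,118),(345,150)]))
print('tool flange top',world(s,[(243,216)],150))
for t in [(209,-588,330),(340,-300,350),(406,224,350)]: print(tomove(t))
E
```

```text
cam in tool [  67.90041977    0.42689974 -142.17378002] axis [-0.26626334  0.00143371  0.96389926] camx [ 0.00142596  0.99999839 -0.0010935 ] [[293.77421275   0.         322.84789184]
 [  0.         293.77421275 203.13029238]
 [  0.           0.           1.        ]]
[[ 674.37047927  -81.9790915   165.        ]
 [ 662.47186041  288.12297907  165.        ]
 [ 652.54788211 -211.2436162   165.        ]
 [ 644.40311409   39.6479429   165.        ]
 [ 650.11703715  165.171196    165.        ]]
[[ 878.80275695  393.94778727  144.66671955]
 [ 876.63728091 -385.62848812  162.52178748]
 [ 874.27051453   70.73204664   49.31209914]
 [ 722.39213718  -80.80175067  168.50045309]
 [ 729.80667354  -46.12236059  162.85426531]
 [ 669.52354037  -92.15063111    5.92985367]]
tool flange top [[410.39056737 225.83518146 150.        ]]
[ 0.01876507  0.06291537 -9.96556612]
[-21.97227897  22.81400121 -11.92313472]
[-45.74524417  69.97498146 -11.83331169]
```

>>> move_arm:
  moves:
    - {"gripper": 1, "xyz": [0, 0, -6], "angular": [0, 0, 0]}
    - {"gripper": 1, "xyz": [-4, 4, -12], "angular": [0, 0, -0.18]}
    - {"gripper": 1, "xyz": [-8, 8, -12], "angular": [0, 0, -0.36]}
    - {"gripper": 1, "xyz": [-12, 12, -12], "angular": [0, 0, -0.54]}
    - {"gripper": 1, "xyz": [-16.5, 16.5, -12], "angular": [0, 0, -0.72]}
    - {"gripper": 1, "xyz": [-20.5, 21, -12], "angular": [0, 0, -0.9]}
    - {"gripper": 1, "xyz": [-24, 26, -12], "angular": [0, 0, -1.08]}
    - {"gripper": 1, "xyz": [-27, 31, -12], "angular": [0, 0, -1.229]}
    - {"gripper": 1, "xyz": [-30.5, 36, -12], "angular": [0, 0, -1.229]}
    - {"gripper": 1, "xyz": [-34, 41, -12], "angular": [0, 0, -1.229]}

```text
clock: 1.35
position: [392.2, -86.7, 351.3]
ee_rot: [0.707, -0.707, 0.0, -0.0]
contact_force: [1.2, -0.3, -0.2]
gripper_width: 85.4
```

```bash
python3 - <<'E'
from h import *
s=arm.read_state();print(s['clock'],s['position'],s['ee_rot'],tomove((408,224,350)))
E
```

```text
1.35 [392.16378989 -86.65073496 351.28289217] [ 7.07107896e-01 -7.07105629e-01  5.20585978e-05 -2.22571516e-04] [-31.06503651  -1.58366919   0.13639536]
```

>>> move_arm:
  moves:
    - {"gripper": 1, "xyz": [-6, -0.4, 0], "angular": [0, 0, 0]}
    - {"gripper": 1, "xyz": [-12, -0.8, 0], "angular": [0, 0, 0]}
    - {"gripper": 1, "xyz": [-18, -1.2, 0], "angular": [0, 0, 0]}
    - {"gripper": 1, "xyz": [-24, -1.6, 0], "angular": [0, 0, 0]}
    - {"gripper": 1, "xyz": [-31, -1.6, 0], "angular": [0, 0, 0]}
    - {"gripper": 1, "xyz": [-31, -1.6, 0], "angular": [0, 0, 0]}
    - {"gripper": 1, "xyz": [-31, -1.6, 0], "angular": [0, 0, 0]}

```text
clock: 2.22
position: [408.1, 221.6, 350.7]
ee_rot: [0.707, -0.707, 0.0, 0.001]
contact_force: [0.6, -0.1, -0.5]
gripper_width: 85.5
```

```bash
python3 - <<'E'
from h import *
im,d=grab('wrist'); s=load('wrist'); print(arm.read_state()['position'])
cv2.imwrite('pics/w1.png',im)
P,u,v=cloud(s)
for lo,hi in((145,155),(177,190)):
    m=(abs(P[:,2]-(lo+hi)/2)<(hi-lo)/2)&(abs(P[:,0]-408)<45)&(abs(P[:,1]-225)<45);Q=P[m]
    (c,r)=cv2.minEnclosingCircle(np.float32(Q[:,:2])); print(lo,m.sum(),'z',np.median(Q[:,2]),'circ',c,r,'mean',Q.mean(0))
E
```

```text
[408.21484014 220.81659529 351.06116062]
145 1218 z 149.7602501722043 circ (406.7413635253906, 226.57391357421875) 31.712236404418945 mean [406.56331693 221.82156448 149.78075343]
177 802 z 181.95634413718142 circ (406.4285888671875, 226.58096313476562) 18.422285079956055 mean [406.75308304 225.89058986 181.92384385]
```

View pics/w1.png

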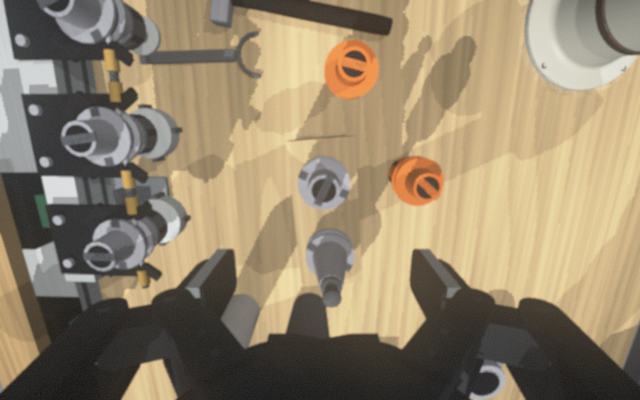

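The hollow holder is at wrist pixel (325,181): axis at (406.6, 226.6), flange top at 149.8 and shank top at 182. The measured radii are 31.7 and 18.4 mm, which match the description. I'll move in above it and settle.

>>> move_arm:
  moves:
    - {"gripper": 1, "xyz": [-0.5, 0.1, 5], "angular": [0, 0, 0]}
    - {"gripper": 1, "xyz": [-0.5, 0.1, 10], "angular": [0, 0, 0]}
    - {"gripper": 1, "xyz": [-0.5, 0.1, 14], "angular": [0, 0, 0]}
    - {"gripper": 1, "xyz": [-0.5, 0.1, 14], "angular": [0, 0, 0]}
    - {"gripper": 1, "xyz": [-0.5, 0.1, 14], "angular": [0, 0, 0]}
    - {"gripper": 1, "xyz": [-0.5, 0.1, 14], "angular": [0, 0, 0]}

```text
clock: 3.02
position: [408.5, 226.9, 213.5]
ee_rot: [-0.707, 0.707, -0.0, 0.002]
contact_force: [-0.5, 0.5, 0.1]
gripper_width: 85.1
```

```bash
python3 - <<'E'
from h import *
for _ in range(2):
    im,d=grab('wrist'); s=load('wrist'); st=arm.read_state();print(st['position'],st['ee_rot'])
P,u,v=cloud(s)
for lo,hi in((145,155),(177,190)):
    m=(abs(P[:,2]-(lo+hi)/2)<(hi-lo)/2)&(abs(P[:,0]-408)<35)&(abs(P[:,1]-225)<35);Q=P[m]
    if len(Q): (c,r)=cv2.minEnclosingCircle(np.float32(Q[:,:2])); print(lo,m.sum(),'z',np.median(Q[:,2]),'circ',c,r)
print(tomove((406.6,226.6,153)))
E
```

```text
[408.26589755 226.92448432 213.19995328] [-7.06999502e-01  7.07211313e-01 -1.62146243e-05  1.96545331e-03]
[408.01081975 226.86416769 212.84301591] [-7.07072171e-01  7.07139564e-01  2.34094006e-05  1.60658944e-03]
145 2742 z 149.72638948728235 circ (406.586669921875, 226.1302032470703) 32.031253814697266
177 2315 z 181.92322718408695 circ (406.9903564453125, 226.2216796875) 18.697689056396484
[0.04022521 0.15447694 5.98389391]
```

>>> move_arm:
  moves:
    - {"gripper": 1, "xyz": [0.04, 0.13, 2.5], "angular": [0, 0, 0]}
    - {"gripper": 1, "xyz": [0.04, 0.13, 4.5], "angular": [0, 0, 0]}
    - {"gripper": 1, "xyz": [0.04, 0.13, 6], "angular": [0, 0, 0]}
    - {"gripper": 1, "xyz": [0.04, 0.13, 6], "angular": [0, 0, 0]}
    - {"gripper": 1, "xyz": [0.04, 0.13, 6], "angular": [0, 0, 0]}
    - {"gripper": 1, "xyz": [0.04, 0.13, 6], "angular": [0, 0, 0]}

```text
clock: 3.88
position: [406.6, 226.5, 152.3]
ee_rot: [0.707, -0.707, 0.0, -0.001]
contact_force: [1.0, -0.2, 0.3]
gripper_width: 85.2
```

>>> move_arm:
  moves:
    - {"gripper": -0.2, "xyz": [0, 0, 0], "angular": [0, 0, 0]}
    - {"gripper": -0.5, "xyz": [0, 0, 0], "angular": [0, 0, 0]}
    - {"gripper": -1, "xyz": [0, 0, 0], "angular": [0, 0, 0]}
    - {"gripper": -1, "xyz": [0, 0, 0], "angular": [0, 0, 0]}
    - {"gripper": -1, "xyz": [0, 0, 0], "angular": [0, 0, 0]}
    - {"gripper": -1, "xyz": [0, 0, 0], "angular": [0, 0, 0]}
    - {"gripper": -1, "xyz": [0, 0, 0], "angular": [0, 0, 0]}
    - {"gripper": -1, "xyz": [0, 0, 0], "angular": [0, 0, 0]}

```text
clock: 4.88
position: [406.8, 226.2, 152.0]
ee_rot: [0.707, -0.707, 0.0, -0.001]
contact_force: [3.1, -2.5, 4.7]
gripper_width: 34.7
```

>>> move_arm:
  moves:
    - {"gripper": -1, "xyz": [0, 0, -1], "angular": [0, 0, 0]}
    - {"gripper": -1, "xyz": [0, 0, -3], "angular": [0, 0, 0]}
    - {"gripper": -1, "xyz": [0, 0, -6], "angular": [0, 0, 0]}
    - {"gripper": -1, "xyz": [0, 0, -10], "angular": [0, 0, 0]}
    - {"gripper": -1, "xyz": [0, 0, -14], "angular": [0, 0, 0]}
    - {"gripper": -1, "xyz": [0, 0, -17], "angular": [0, 0, 0]}
    - {"gripper": -1, "xyz": [0, 0, -17], "angular": [0, 0, 0]}
    - {"gripper": -1, "xyz": [0, 0, -17], "angular": [0, 0, 0]}

```text
clock: 5.88
position: [404.3, 225.3, 318.2]
ee_rot: [-0.707, 0.707, 0.001, -0.003]
contact_force: [0.6, -0.6, -8.1]
gripper_width: 34.6
```

```bash
python3 - <<'E'
from h import *
im,d=grab('wrist'); s=load('wrist'); st=arm.read_state();print(st['position'],st['ee_rot'],st['contact_force'],st['wrist_torque'],st['gripper_width'])
P,u,v=cloud(s);q=R.from_quat(st['ee_rot']);T=q.inv().apply(P-st['position'])
m=(abs(T[:,0])<40)&(abs(T[:,1])<36)&(T[:,2]>-30)&(T[:,2]<120)
for lo,hi in((-12,-4),(-3,0),(0,3),(3,6),(20,30)):
    k=m&(T[:,2]>lo)&(T[:,2]<hi);Q=T[k]
    if len(Q)>5: print(lo,k.sum(),np.median(Q[:,2]),cv2.minEnclosingCircle(np.float32(Q[:,:2])))
cv2.imwrite('pics/w2.png',im)
E
```

```text
[404.5020744  225.20523472 318.20438753] [-0.70697979  0.70722588  0.000767   -0.00324612] [-0.08387273  0.5662199  -7.50887807] [-0.04706385 -0.02999675 -0.01324059] 34.68008369780266
-12 705 -8.372021157158887 ((6.095146179199219, 1.0817699432373047), 30.70176887512207)
-3 142 -1.5579608536995933 ((6.277111053466797, 0.69775390625), 17.396663665771484)
0 2655 2.2852090291808 ((2.970852851867676, 0.5119908452033997), 31.108858108520508)
3 574 3.3225369936051408 ((4.123077392578125, 0.46267372369766235), 30.55474281311035)
20 171 21.281246386265178 ((14.487733840942383, 0.8552980422973633), 27.547727584838867)
```

View pics/w2.png

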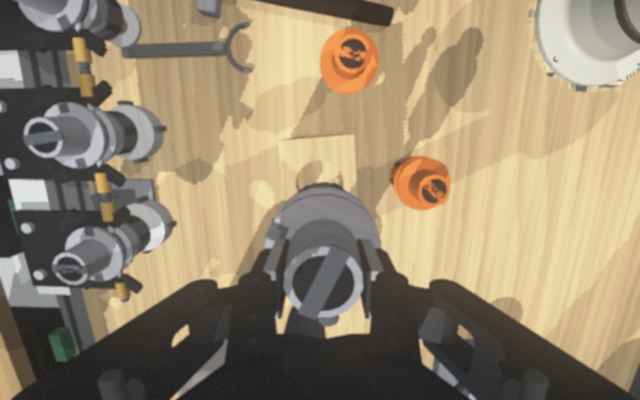

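The holder is held upright and the flange top is 2.2 mm beyond the TCP, so the groove is 13.2 mm below it. Next I'll move in front of the empty fork.

>>> move_arm:
  moves:
    - {"gripper": -1, "xyz": [3, -1, 0], "angular": [0, 0, 0]}
    - {"gripper": -1, "xyz": [7.5, -3, 0], "angular": [0, 0, 0]}
    - {"gripper": -1, "xyz": [12, -5, 0], "angular": [0, 0, 0]}
    - {"gripper": -1, "xyz": [16.5, -7, 0], "angular": [0, 0, 0]}
    - {"gripper": -1, "xyz": [21, -8.5, 0], "angular": [0, 0, 0]}
    - {"gripper": -1, "xyz": [25.5, -10, 0], "angular": [0, 0, 0]}
    - {"gripper": -1, "xyz": [29, -11, 0], "angular": [0, 0, 0]}
    - {"gripper": -1, "xyz": [31, -11.5, 0], "angular": [0, 0, 0]}
    - {"gripper": -1, "xyz": [31, -11.5, 0], "angular": [0, 0, 0]}
    - {"gripper": -1, "xyz": [31, -11.5, 0], "angular": [0, 0, 0]}

```text
clock: 7.18
position: [520.4, -83.6, 319.6]
ee_rot: [-0.707, 0.707, 0.001, -0.001]
contact_force: [-1.2, -0.1, -7.3]
gripper_width: 34.7
```

```bash
python3 - <<'E'
from h import *
im,d=grab('wrist'); s=load('wrist'); st=arm.read_state();print(st['position'],st['ee_rot'],st['contact_force'],st['gripper_width'])
cv2.imwrite('pics/w3.png',im)
E
```

```text
[520.57752785 -83.41685794 320.0776452 ] [ 0.70726339 -0.70694898 -0.00100482  0.00078341] [-0.14041381 -0.22668412 -7.69856576] 34.55872537211289
```

View pics/w3.png

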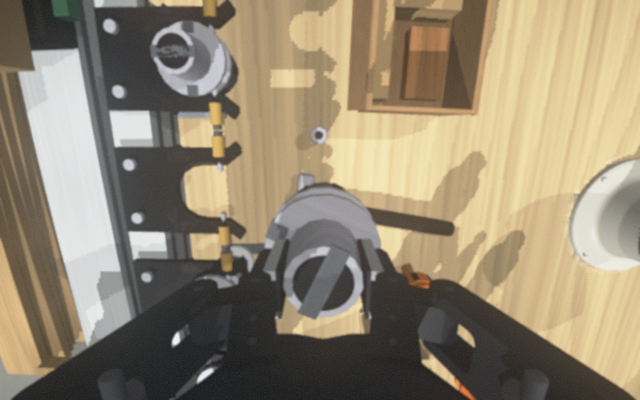

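The empty fork is at about (190,185), with its balls at (221,166) and (224,214). The bolts run (110,26) to (147,277) along the rail. Next I'll fit the pocket arc and the yaw.

```bash
python3 - <<'E'
from h import *
s=load('wrist'); P,u,v=cloud(s)
g=s['im'][v,u].max(1)
m=(abs(P[:,2]-168)<12)&(u<240)&(u>110)&(v>140)&(v<240)&(g<70)
z=np.median(P[m,2]);print('plate z',z,np.percentile(P[m,2],[5,25,75,95]),m.sum())
B=np.array([(110.5,26.5),(119,91),(129,165),(138,218),(147,277)])
b=world(s,B,z+1);print(b); 
for i,j in((0,2),(0,4),(1,3),(2,4)):
    dd=b[i]-b[j]; print('yaw deg',np.degrees(np.arctan2(-dd[0],dd[1]))%180, np.hypot(*dd[:2]))
# dark-edge, subpixel along rays from pocket guess
gray=cv2.GaussianBlur(s['im'],(0,0),.8).max(2).astype(np.float32)
c0=(205,186);pts=[]
for a in np.radians(np.arange(95,266,4)):
    r=np.arange(5,45,.25);xs=c0[0]+r*np.cos(a);ys=c0[1]+r*np.sin(a)
    val=cv2.remap(gray,np.float32(xs)[None],np.float32(ys)[None],1)[0]
    k=np.argmax(val<85)
    if k: pts.append((xs[k],ys[k]))
W=world(s,pts,z)[:,:2]
from scipy.optimize import least_squares
sel=W
for it in range(3):
    f=least_squares(lambda p:np.hypot(*(sel-p[:2]).T)-p[2],[660,-85,28],loss='soft_l1',f_scale=.5).x
    sel=W[abs(np.hypot(*(W-f[:2]).T)-f[2])<1.5]
print('fit',f,len(sel),len(W)); print(np.round(W[::3],1).tolist(),np.round(pts[::6],1).tolist())
print('balls',world(s,[(221,166),(224,214)],165))
# neighbour flange/shank
for lo,hi in((171,182),(203,215)):
    k=(P[:,2]>lo)&(P[:,2]<hi)&(abs(P[:,0]-660)<60)&(abs(P[:,1]+210)<50)&(g>75)
    print(lo,k.sum(),np.median(P[k,2]),cv2.minEnclosingCircle(np.float32(P[k,:2])))
E
```

```text
plate z 168.25450375275534 [166.98382749 167.75396274 168.72318043 169.4413725 ] 2653
[[ 711.59137349 -235.7516041   169.25450375]
 [ 712.64210878 -180.11686778  169.25450375]
 [ 714.59724383 -109.54175761  169.25450375]
 [ 714.73044867  -53.25923881  169.25450375]
 [ 716.6491464    16.63665131  169.25450375]]
yaw deg 178.6356759239458 126.24563600177981
yaw deg 178.85196615721685 252.4389283288496
yaw deg 179.0568777288662 126.87481700369274
yaw deg 179.06834302049467 126.19509174223705
fit [636.3224756  -82.25354312  30.55060959] 43 43
[[646.1, -54.0], [652.4, -56.4], [657.8, -59.9], [662.2, -64.2], [664.4, -70.1], [665.8, -75.8], [666.2, -81.5], [665.9, -87.1], [664.9, -92.6], [662.9, -98.0], [660.2, -103.3], [655.0, -106.4], [650.5, -109.8], [645.2, -111.0], [640.1, -112.4]] [[202.3, 217.1], [190.7, 211.8], [183.2, 202.4], [180.2, 191.7], [180.0, 181.1], [183.3, 170.8], [192.0, 164.4], [202.0, 161.7]]
balls [[ 622.42406063 -107.54461445  165.        ]
 [ 623.87529123  -56.4259212   165.        ]]
171 2440 175.28653160415175 ((662.298583984375, -208.06556701660156), 62.527610778808594)
203 1237 207.55475896630287 ((638.8438720703125, -205.4727325439453), 18.435697555541992)
```

Fit summary, once the rounded lip's silhouette height is allowed for:
- **Pocket:** about (640.5, -80.5).
- **Yaw:** about -1.1°.
- **Check:** the right-hand neighbour plus a 125 mm pitch gives about (640–641, -80.5), so the two agree.

Now I'll descend to a standoff in front of the mouth.

>>> move_arm:
  moves:
    - {"gripper": -1, "xyz": [-0.2, -1, 3], "angular": [0, 0, 0]}
    - {"gripper": -1, "xyz": [-0.4, -2.4, 7], "angular": [0, 0, 0]}
    - {"gripper": -1, "xyz": [-0.5, -2.4, 11], "angular": [0, 0, 0]}
    - {"gripper": -1, "xyz": [-0.5, -2.4, 14], "angular": [0, 0, 0]}
    - {"gripper": -1, "xyz": [-0.5, -2.4, 14.2], "angular": [0, 0, 0]}
    - {"gripper": -1, "xyz": [-0.5, -2.4, 14.2], "angular": [0, 0, 0]}
    - {"gripper": -1, "xyz": [-0.5, -2.4, 14.2], "angular": [0, 0, 0]}

```text
clock: 8.1
position: [546.4, -78.7, 181.3]
ee_rot: [0.707, -0.707, 0.001, -0.001]
contact_force: [0.2, 0.1, -7.0]
gripper_width: 34.9
```

```bash
python3 - <<'E'
from h import *
im,d=grab('wrist'); s=load('wrist'); st=arm.read_state();print(st['position'],st['ee_rot'],st['contact_force'],st['gripper_width'])
cv2.imwrite('pics/w4.png',im)
P,u,v=cloud(s);g=s['im'][v,u].max(1)
k=(P[:,2]>203)&(P[:,2]<213)&(abs(P[:,0]-640)<40)&(abs(P[:,1]+205)<40)
print('nb',k.sum(),np.median(P[k],0),cv2.minEnclosingCircle(np.float32(P[k,:2])))
k=(abs(P[:,2]-168)<6)&(abs(P[:,0]-665)<45)&(abs(P[:,1]+80)<48)&(g<80)
print('plate',np.median(P[k,2]),k.sum())
E
```

```text
[546.12285603 -78.77410157 181.12591331] [ 0.70725676 -0.70695448  0.00118317 -0.00135704] [-0.25388173  0.33542532 -6.69800999] 34.855315106771165
nb 140 [ 637.67566599 -189.23250232  204.88440263] ((638.5096435546875, -190.05502319335938), 6.718610763549805)
plate 168.26479497560592 14290
```

View pics/w4.png

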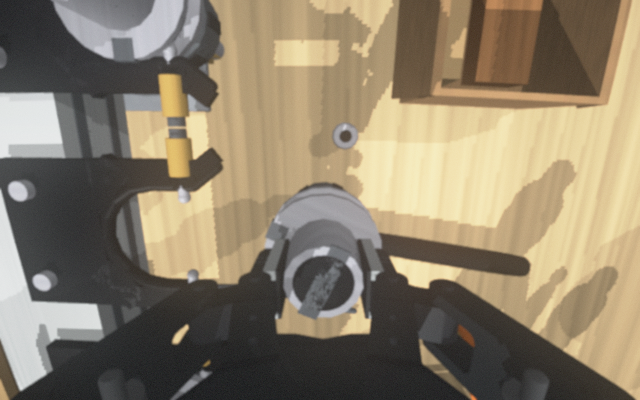

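```bash
python3 - <<'E'
from h import *
s=load('wrist');im=s['im']
st=arm.read_state();z0=st['position'][2]
print('balls',world(s,[(184,192),(193,274)],165), 'rim centre',world(s,[(323.5,281.5)],z0+29.7),st['position'],st['joint_vel'].round(3))
print('rim L/R',world(s,[(285.5,281),(361,281)],z0+29.7))
# inner edge incl. lower lip
gray=cv2.GaussianBlur(im,(0,0),.8).max(2).astype(np.float32)
pts=[]
for a in np.radians(np.arange(110,251,5)):
    r=np.arange(5,70,.25);xs=165+r*np.cos(a);ys=235+r*np.sin(a)
    val=cv2.remap(gray,np.float32(xs)[None],np.float32(ys)[None],1)[0];k=np.argmax(val<75)
    pts.append((xs[k],ys[k]))
from scipy.optimize import least_squares
for z in(162,163.5,165):
    W=world(s,pts,z)[:,:2];f=least_squares(lambda p:np.hypot(*(W-p[:2]).T)-p[2],[640,-80,28],loss='soft_l1',f_scale=.5);print(z,f.x,abs(f.fun).max())
big=cv2.resize(im[130:330,60:260],None,fx=3,fy=3,interpolation=cv2.INTER_CUBIC)
for p in pts: cv2.circle(big,(int((p[0]-60)*3),int((p[1]-130)*3)),3,(0,0,255),1)
cv2.imwrite('pics/w4c.png',big)
E
```

```text
balls [[ 623.45148791 -108.20061589  165.        ]
 [ 624.49186402  -57.10808074  165.        ]] rim centre [[545.35827613 -79.63572761 210.82591331]] [546.12285603 -78.77410157 181.12591331] [-0.003  0.002 -0.012 -0.002 -0.001 -0.   ]
rim L/R [[561.75136554 -79.79893072 210.82591331]
 [529.19373781 -79.91616695 210.82591331]]
162 [602.72422492 -79.98630941  58.00002674] 3.4073922115418327
163.5 [602.20791738 -80.60150382  57.44744819] 3.374876346289099
165 [601.69151133 -81.21665038  56.89495838] 3.3423405729447637
```

View pics/w4c.png

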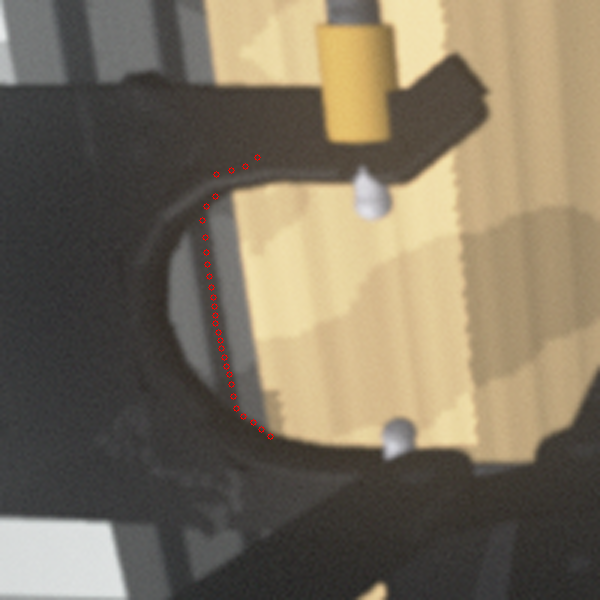

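```bash
python3 - <<'E'
from h import *
from scipy.optimize import least_squares
s=load('wrist')
A=np.array([(168,290),(172,262),(185,235),(240,188),(300,183),(172,325),(190,370),(225,410),(270,438),(330,447)])/3+[60,130]
for z in(162.5,163.5,165):
    W=world(s,A,z)[:,:2];f=least_squares(lambda p:np.hypot(*(W-p[:2]).T)-27.7,[640,-80]);print(z,f.x,f.fun.round(1));
    f=least_squares(lambda p:np.hypot(*(W-p[:2]).T)-p[2],[640,-80,28]);print(f.x)
T=world(s,[(184,203),(193,269)],165);print('noses',T,T.mean(0))
b=world(s,[(61+2-42,190),(45,281)],170);print('bolts',b)
E
```

```text
162.5 [641.78129024 -80.04980901] [-0.2 -0.1 -0.1  0.8  0.6 -0.3  0.   0.3  0.7  0.3]
[641.02635482 -80.03324689  28.34661752]
163.5 [640.98396477 -80.45557914] [-0.2 -0.  -0.1  0.6  0.4 -0.3  0.   0.2  0.6  0.1]
[640.43296786 -80.44340221  28.1705741 ]
165 [639.7857381  -81.06406188] [-0.1 -0.  -0.1  0.5  0.1 -0.2  0.   0.2  0.5 -0.1]
[639.54288701 -81.05863507  27.90650921]
noses [[ 624.25044935 -101.81521309  165.        ]
 [ 624.07414493  -60.48162876  165.        ]] [624.16229714 -81.14842093 165.        ]
bolts [[ 714.20662589 -110.48114661  170.        ]
 [ 715.06310261  -53.60385721  170.        ]]
```

The crop shows the balls at about (184,196) and (193,275) in the full image. The pocket fit is (640.7, -80.7) with radius 28.2, and the ball noses give the same centre. The held rim sits about 1 mm left of the pocket line and the groove 3 mm high, so I'll correct both and move up to the mouth.

>>> move_arm:
  moves:
    - {"gripper": -1, "xyz": [0.06, -0.5, 0.2], "angular": [0, 0, 0]}
    - {"gripper": -1, "xyz": [0.06, -1.2, 0.32], "angular": [0, 0, 0]}
    - {"gripper": -1, "xyz": [0.06, -1.8, 0.32], "angular": [0, 0, 0]}
    - {"gripper": -1, "xyz": [0.06, -1.8, 0.32], "angular": [0, 0, 0]}
    - {"gripper": -1, "xyz": [0.06, -1.8, 0.32], "angular": [0, 0, 0]}
    - {"gripper": -1, "xyz": [0.06, -1.8, 0.32], "angular": [0, 0, 0]}

```text
clock: 8.9
position: [562.9, -79.6, 176.1]
ee_rot: [-0.707, 0.707, 0.0, -0.0]
contact_force: [-0.9, -0.2, -7.4]
gripper_width: 35.1
```

```bash
python3 - <<'E'
from h import *
for _ in range(2):
    im,d=grab('wrist'); s=load('wrist'); st=arm.read_state();print(st['position'],st['ee_rot'],st['contact_force'])
P,u,v=cloud(s);g=s['im'][v,u].max(1)
k=(abs(P[:,2]-168)<6)&(P[:,0]>620)&(P[:,0]<700)&(abs(P[:,1]+80)<48)&(g<80)
T=R.from_quat(st['ee_rot']).inv().apply(P-st['position'])
f=(abs(T[:,2]-2)<5)&(np.hypot(T[:,0],T[:,1])<33)&(np.hypot(T[:,0],T[:,1])>20)&(T[:,0]>8)&(g>80)
print('plate',np.median(P[k,2]),k.sum(),'flange',np.median(P[f,2]),f.sum(),np.median(P[f&(T[:,1]<-5),2]),np.median(P[f&(T[:,1]>5),2]), 'nonz',np.percentile(P[f,2],[10,90]))
E
```

```text
[562.93429264 -79.58916443 176.11657649] [-7.07101138e-01  7.07112422e-01  4.26182692e-05 -4.23152917e-05] [-0.14722236  0.48293427 -7.56581317]
[562.96778594 -79.57855044 176.16423878] [ 7.07108412e-01 -7.07105150e-01 -1.27993500e-05  1.80620793e-05] [-0.24229539 -0.76004467 -8.14567184]
plate 168.29680769910635 12218 flange 173.6692578605087 2743 173.6905076503574 173.67640412364705 nonz [172.73140541 174.45980494]
```

>>> move_arm:
  moves:
    - {"gripper": -1, "xyz": [0, 0, -0.18], "angular": [0, 0, 0]}
    - {"gripper": -1, "xyz": [0, 0, -0.18], "angular": [0, 0, 0]}
    - {"gripper": -1, "xyz": [0.02, -0.6, -0.18], "angular": [0, 0, 0]}
    - {"gripper": -1, "xyz": [0.04, -1.2, -0.18], "angular": [0, 0, 0]}
    - {"gripper": -1, "xyz": [0.05, -1.8, -0.18], "angular": [0, 0, 0]}
    - {"gripper": -1, "xyz": [0.06, -2.4, -0.18], "angular": [0, 0, 0]}
    - {"gripper": -1, "xyz": [0.07, -3.0, -0.18], "angular": [0, 0, 0]}
    - {"gripper": -1, "xyz": [0.07, -3.0, -0.18], "angular": [0, 0, 0]}
    - {"gripper": -1, "xyz": [0.07, -3.0, -0.18], "angular": [0, 0, 0]}

```text
clock: 10.12
position: [592.8, -80.3, 177.7]
ee_rot: [-0.707, 0.707, 0.0, -0.0]
contact_force: [0.1, 0.2, -7.7]
gripper_width: 34.8
```

```bash
python3 - <<'E'
from h import *
im,d=grab('wrist'); s=load('wrist'); st=arm.read_state();print(st['position'],st['ee_rot'],st['contact_force'],st['wrist_torque'])
cv2.imwrite('pics/w5.png',cv2.resize(im[150:350,120:420],None,fx=2.6,fy=2.6,interpolation=cv2.INTER_CUBIC))
E
```

```text
[592.79710746 -80.29532584 177.79773736] [-7.07080822e-01  7.07132675e-01  2.20859070e-04 -2.05374298e-04] [-0.2748163   0.33982661 -6.10620418] [0.00708455 0.04745272 0.05403887]
```

View pics/w5.png

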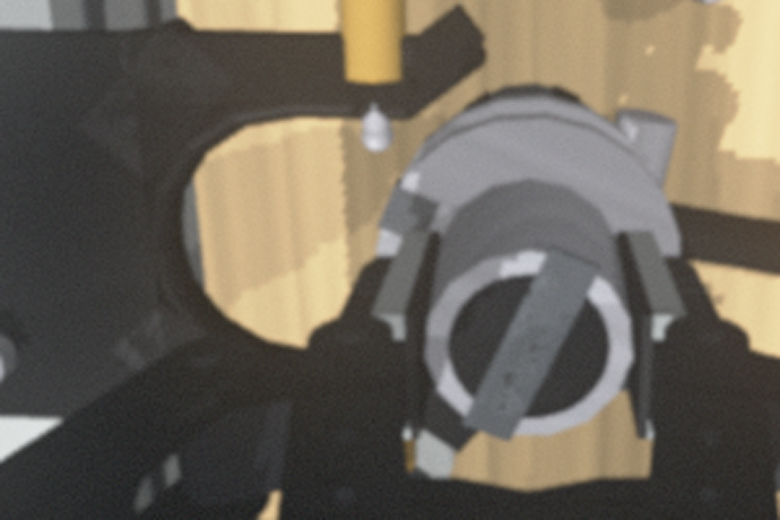

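The view shows the flange entering the mouth with no contact force and the groove at z ≈ 164.8. I'll continue inward slowly.

>>> move_arm:
  moves:
    - {"gripper": -1, "xyz": [0.01, -0.5, 0], "angular": [0, 0, 0]}
    - {"gripper": -1, "xyz": [0.01, -1.0, 0], "angular": [0, 0, 0]}
    - {"gripper": -1, "xyz": [0.02, -1.5, 0], "angular": [0, 0, 0]}
    - {"gripper": -1, "xyz": [0.03, -1.8, 0], "angular": [0, 0, 0]}
    - {"gripper": -1, "xyz": [0.03, -2.1, 0], "angular": [0, 0, 0]}
    - {"gripper": -1, "xyz": [0.03, -2.1, 0], "angular": [0, 0, 0]}

```text
clock: 10.92
position: [609.5, -80.8, 176.7]
ee_rot: [-0.707, 0.707, 0.004, -0.004]
contact_force: [-9.0, 0.8, -2.7]
gripper_width: 34.8
```

>>> move_arm:
  moves:
    - {"gripper": -1, "xyz": [0.0, -0.2, -0.1], "angular": [0, 0, 0]}
    - {"gripper": -1, "xyz": [0.0, -0.5, -0.1], "angular": [0, 0, 0]}
    - {"gripper": -1, "xyz": [0.01, -0.8, -0.1], "angular": [0, 0, 0]}
    - {"gripper": -1, "xyz": [0.01, -1.1, -0.1], "angular": [0, 0, 0]}
    - {"gripper": -1, "xyz": [0.02, -1.4, -0.1], "angular": [0, 0, 0]}
    - {"gripper": -1, "xyz": [0.02, -1.4, -0.1], "angular": [0, 0, 0]}

```text
clock: 11.68
position: [619.5, -81.1, 175.5]
ee_rot: [-0.706, 0.708, 0.008, -0.008]
contact_force: [-13.1, 1.8, -7.5]
gripper_width: 34.9
```

The arm yields under load: 1.3° of tilt with the bottom lagging, and z down 2 mm. I'll counter-pitch and raise it while pushing on.

>>> move_arm:
  moves:
    - {"gripper": -1, "xyz": [0, -0.1, -0.1], "angular": [0.01, 0, 0]}
    - {"gripper": -1, "xyz": [0, -0.3, -0.2], "angular": [0.02, 0, 0]}
    - {"gripper": -1, "xyz": [0, -0.5, -0.25], "angular": [0.02, 0, 0]}
    - {"gripper": -1, "xyz": [0, -0.7, -0.25], "angular": [0.02, 0, 0]}
    - {"gripper": -1, "xyz": [0, -0.9, -0.25], "angular": [0.02, 0, 0]}
    - {"gripper": -1, "xyz": [0, -1.1, -0.25], "angular": [0.02, 0, 0]}
    - {"gripper": -1, "xyz": [0, -1.1, -0.25], "angular": [0.02, 0, 0]}

```text
clock: 12.55
position: [639.4, -80.7, 180.3]
ee_rot: [-0.707, 0.707, -0.007, 0.007]
contact_force: [1.7, -1.1, -16.5]
gripper_width: 35.0
```

It snapped in: x went to 639.4 and the push force dropped away. Now I'll undo the counter-pitch and lift.

>>> move_arm:
  moves:
    - {"gripper": -1, "xyz": [0, -0.1, 0.15], "angular": [-0.01, 0, 0]}
    - {"gripper": -1, "xyz": [0, -0.2, 0.25], "angular": [-0.02, 0, 0]}
    - {"gripper": -1, "xyz": [0, -0.3, 0.3], "angular": [-0.02, 0, 0]}
    - {"gripper": -1, "xyz": [0, -0.4, 0.3], "angular": [-0.02, 0, 0]}
    - {"gripper": -1, "xyz": [0, -0.4, 0.3], "angular": [-0.02, 0, 0]}

```text
clock: 13.18
position: [643.0, -80.9, 179.1]
ee_rot: [0.707, -0.707, 0.0, 0.0]
contact_force: [-1.8, -1.7, -6.9]
gripper_width: 35.3
```

```bash
python3 - <<'E'
from h import *
im,d=grab('wrist'); s=load('wrist'); st=arm.read_state();print(st['position'],st['ee_rot'],st['contact_force'],st['wrist_torque'],st['gripper_width'])
cv2.imwrite('pics/w6.png',cv2.resize(im[60:350,120:440],None,fx=2,fy=2,interpolation=cv2.INTER_CUBIC))
E
```

```text
[642.96878178 -80.92187511 178.96985761] [ 7.07123821e-01 -7.07089732e-01  9.31963749e-05  6.43139555e-05] [-2.1020672  -1.38807125 -6.58725501] [-0.50262708  0.59535352 -0.04557351] 35.00590315011841
```

View pics/w6.png

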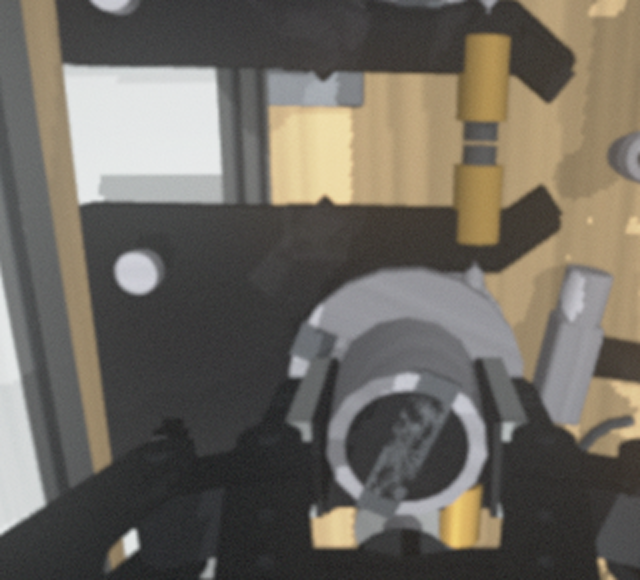

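The picture shows the flange in the pocket, with the right-hand ball out in front of it at (475,272) in the crop. I'll push slightly once more to confirm it bottoms out.

>>> move_arm:
  moves:
    - {"gripper": -1, "xyz": [0, -0.2, 0], "angular": [0, 0, 0]}
    - {"gripper": -1, "xyz": [0, -0.4, 0.05], "angular": [0, 0, 0]}
    - {"gripper": -1, "xyz": [0, -0.4, 0.05], "angular": [0, 0, 0]}

```text
clock: 13.6
position: [643.4, -81.2, 177.1]
ee_rot: [-0.707, 0.707, 0.003, -0.004]
contact_force: [-8.9, -0.6, -3.7]
gripper_width: 34.6
```

It is bottomed out: 7 N more moved it only 0.4 mm. I'll relax the push, release and rise.

>>> move_arm:
  moves:
    - {"gripper": -1, "xyz": [0, 0.35, 0.0], "angular": [0, 0, 0]}
    - {"gripper": -1, "xyz": [0, 0.4, 0.0], "angular": [0, 0, 0]}
    - {"gripper": -1, "xyz": [0, 0.4, 0], "angular": [0, 0, 0]}

```text
clock: 13.98
position: [643.0, -80.8, 177.7]
ee_rot: [-0.707, 0.707, 0.0, -0.0]
contact_force: [-2.4, -2.1, -7.7]
gripper_width: 34.6
```

>>> move_arm:
  moves:
    - {"gripper": -0.1, "xyz": [0, 0, 0], "angular": [0, 0, 0]}
    - {"gripper": 0.1, "xyz": [0, 0, 0], "angular": [0, 0, 0]}
    - {"gripper": 0.3, "xyz": [0, 0, 0], "angular": [0, 0, 0]}
    - {"gripper": 0.3, "xyz": [0, 0, 0], "angular": [0, 0, 0]}
    - {"gripper": 0.3, "xyz": [0, 0, 0], "angular": [0, 0, 0]}
    - {"gripper": 0.3, "xyz": [0, 0, 0], "angular": [0, 0, 0]}

```text
clock: 14.72
position: [643.3, -80.8, 178.1]
ee_rot: [0.707, -0.707, 0.0, -0.0]
contact_force: [-0.5, 0.2, -0.4]
gripper_width: 55.5
```

>>> move_arm:
  moves:
    - {"gripper": 0.3, "xyz": [0, 0, -1.5], "angular": [0, 0, 0]}
    - {"gripper": 0.3, "xyz": [0, 0, -4], "angular": [0, 0, 0]}
    - {"gripper": 0.3, "xyz": [0, 0, -8], "angular": [0, 0, 0]}
    - {"gripper": 0.3, "xyz": [0, 3, -12], "angular": [0, 0, 0]}
    - {"gripper": 0.3, "xyz": [1, 7, -15], "angular": [0, 0, 0]}
    - {"gripper": 0.3, "xyz": [3, 11, -15], "angular": [0, 0, 0]}
    - {"gripper": 0.3, "xyz": [5, 13, -15], "angular": [0, 0, 0]}
    - {"gripper": 0.3, "xyz": [5, 13, -15], "angular": [0, 0, 0]}
    - {"gripper": 0.3, "xyz": [5, 13, -15], "angular": [0, 0, 0]}

```text
clock: 15.85
position: [513.8, -131.0, 327.9]
ee_rot: [-0.707, 0.707, -0.0, -0.0]
contact_force: [0.6, 0.4, 0.1]
gripper_width: 55.5
```

```bash
python3 - <<'E'
from h import *
im,d=grab('wrist'); s=load('wrist'); st=arm.read_state();print(st['position'],st['contact_force'])
P,u,v=cloud(s);g=s['im'][v,u].max(1)
for yc in(-206,-81):
  for lo,hi in((171,178),(202,211)):
    k=(P[:,2]>lo)&(P[:,2]<hi)&(np.hypot(P[:,0]-640,P[:,1]-yc)<(33 if lo<180 else 24))&(g>75)
    if k.sum()>9: print(yc,lo,k.sum(),np.median(P[k,2]),cv2.minEnclosingCircle(np.float32(P[k,:2])))
a=cv2.resize(im[100:400,20:360],None,fx=1.1,fy=1.1,interpolation=cv2.INTER_CUBIC)
im2,_=grab('scene'); b=cv2.resize(im2[150:260,200:310],(330,330),interpolation=cv2.INTER_CUBIC)
cv2.imwrite('pics/w7.png',np.hstack([a,b]))
E
```

```text
[ 513.94547496 -130.72854494  327.56104882] [0.38773975 0.0715046  0.17445431]
-206 171 1713 175.3643472400911 ((638.7225952148438, -206.47805786132812), 31.83135986328125)
-206 202 1094 207.60378274364078 ((638.3302612304688, -206.3614044189453), 18.362642288208008)
-81 171 1240 173.25164589413316 ((641.197021484375, -81.5289077758789), 31.693098068237305)
-81 202 763 205.39175544058116 ((640.7015380859375, -81.28168487548828), 18.526700973510742)
```

View pics/w7.png

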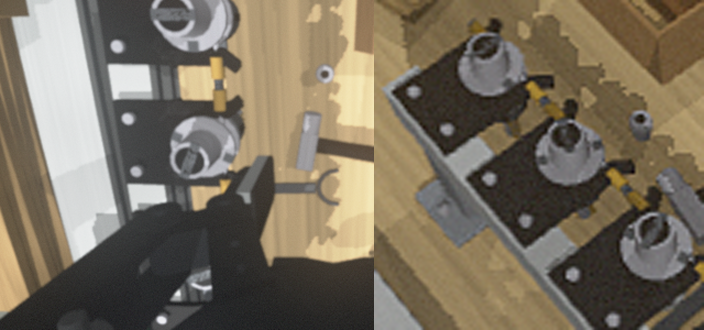

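The new holder sits at (641.0, -81.4), 125 mm from its neighbour. Flange and shank are concentric, so it is upright, and it hangs about 2 mm lower as described. The robot is clear of it.

```bash
python3 -c "
from bench import arm
print(arm.job_done())"
```

```text
the job is handed in; nothing more can be done
None
```

I took the hollow-shank toolholder out of the plywood stand and clipped it, shank up, into the one empty fork. I then let go, backed the arm clear and handed the job in at about 16 s.

- **Snap:** the push force peaked at about 13 N in the readings, then dropped away as the holder jumped from x = 619 to 639. A further 7 N push moved it only 0.4 mm, so it is fully home.
- **Balls:** I saw the right-hand ball out in front of the flange. The left ball was hidden by the gripper, so I judged it only from the force drop and the holder's final position.
- **Position:** after release its axis is at (641, -81.4), against a measured pocket of (640.7, -80.7). That is 125 mm from its neighbour, as it should be.
- **Upright:** flange and shank centres agree within 0.6 mm, so it hangs straight.
- **Height:** the flange top reads 2 mm lower than the neighbour's. That fits the stated 2 mm drop once let go, but the neighbour itself reads about 1 mm above where a hanging tool should be.
- **Other objects:** the last pictures show the nearby forks, collet, hammer head and spanner undisturbed. I did not take another picture of the stand or the far side of the bench after lifting the holder out.

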